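Release the tee from the ratchet bar clamp

ROBOT

A 6-joint arm with a two-finger parallel gripper is mounted at the origin on the work surface. World frame = base frame: x ahead of the robot, y to its left, z up, the work surface at z = 0. Lengths are in m, angles in rad, forces in N, time in s.
With the tool pointing down it reaches from about 0.35 to 0.775 m from the base axis. Payload 5.5 kg.
Tool frame: the origin (TCP) lies on the centre line of the jaws, within the pads' length; the fingertips stand 11 mm ahead of it and the grasp point (between the pads) lies 8 mm behind it; z points along the fingers, y is the direction in which the jaws open and shut (so a half turn about z gives the same grasp; the last joint's range is limited). The gripper opens to 85 mm and grips with 20 to 120 N. Pads are 22 mm wide; open, the fingers measure 114 mm over their backs; the gripper's body (76 mm by 85 mm) begins 54 mm behind the grasp point. The pads swing forward as they close: fully open they stand 13 mm farther back than shut.
Start: joints at [1.026, 0.313, 0.046, 1.304, 0, 1.431], TCP at [0.226, 0.529, 0.242] pointing down, gripper open.
Joint ranges: [-2.76, 2.76], [-0.86, 1.69], [-1.03, 1.26], [-2.2, 2.34], [-1.47, 1.5], [-3.14, 3.14]. Speed limits (rad/s): [2.57, 2.57, 3.14, 3.14, 3.14, 3.14].

INTERFACE

Orientations are given as a unit quaternion [w, x, y, z].
In Python, from workcell import env, imaging, order gives the robot as it stands. The module is installed in compiled form; this text tells all that it offers.
- The arm moves only by the tool move_arm, never from a script. Its argument "deltas" is one flat list of numbers, 7 for each row, row after row: the gripper's target within -1 to 1 (shut at 1, half-way at 0, fully open at -1), then the shift along the tool's x, y, z in m, then the turn, a rotation vector about the tool's x, y, z in degrees. In form: [jaw, tx, ty, tz, ax, ay, az, jaw, tx, ty, tz, ax, ay, az, ...]. A call has 1 to 10 rows; each row shifts and turns the commanded pose from where the row before left it, along the tool's axes as they then stand; what a row does not reach is not made up. A row lasts 1/8 s, in which the tool goes at most 62.5 mm and 10.7 degrees, less where a joint would pass 70% of its speed; a pose out of reach is approached as far as the arm can. A call is refused whole if a number of a shift passes 0.0625 or a number of a turn 10.7, either way. A call with a gripper value outside its range is refused whole. The fingers move at their own pace and stop on an object; "squeeze" is the grip in N (left out, the last holds). Time passes only in rows, so rows that do not move let the fingers close. It gives the time, the measured TCP pose, the force and the opening at its end, in the units of the state.
- env.get_state(): the state, without advancing time (a new reading comes with each control period).
- imaging.read_camera(name): name is "side" or "top" or "wrist"; returns a dict with "img" (480x640x3 uint8, red, green, blue), "z_map" (480x640 float32, m along the optical axis (not along the pixel's ray), 0 where there is no reading), "fx", "fy", "cx", "cy" (pixels), "dist" ([k1, k2, p1, p2, k3] as OpenCV has them; the pictures are not rectified), "rvec" (rotation vector, rad) and "tvec" (3), from world to camera coordinates, as OpenCV has them. Camera axes: x right, y down, z forward; pixel columns grow to the right and rows downward; lengths in m; the calibration is good to about 2 mm. A picture is of the moment at which its call begins.
- order.hand_in(): hands the job in, once; it reports no verdict.
Trained networks look in a picture, given as the dict that the camera call returned (one of the last four; its "shot" number tells which), for a name from the list of things; names that differ only in an ending like _2 or _b are one class to them, and where a whole thing is asked for, a point or a joint stands for the part that bears it (a point fixed in the world has none). Each returns a list of dicts, best first, with "confidence" (0 to 1); they miss things now and then, are a little off and sometimes report something else, mostly with a low value. They report only what shows in the picture. A call takes as long as a camera call. They do not tell look-alikes from the thing itself.
- imaging.recognise(picture, thing): "centre" ([column, row] in pixels, amid what is visible of it).
- imaging.cut_out(picture, thing): "mask" (480x640 bool, what is visible of it) and "centre" ([column, row] in pixels, amid what is visible of it).
The state is a dict: "clock": time; "joint_pos": joint angles; "qvel": joint speeds; "tau": joint torques, N m; "tcp_pos": TCP position; "orientation": TCP orientation; "wrist_force": force on the tool from outside, world axes, zero at the start; "ft_torque": the same for the moment, N m; "finger_gap": finger opening in m.
Only numpy, scipy, OpenCV 4.12 (cv2) and the standard library are available. Lean on these libraries where they do the work, as an engineer would, in place of code of your own. Each camera call takes 0.05 s, during which the arm holds its last target.

TASK

Two ratchet bar clamps stand on the counter, one holding a pipe tee and one a pipe elbow. On the clamp that holds the tee, lift the ratchet pawl by its tab until it is well clear of the teeth, then draw the toothed bar by its handle all the way back from the tee to its stop and let go. Leave the tee standing in its place in the clamp, and leave the elbow's clamp closed.

Things in the scene. Friction and masses are not known exactly. Their poses are not given: they have to be found in the camera images.
- teeclamp_pawl_tab (a point): Centre of black tab (24 x 14 x 22 mm, x y z) on the free end of the tee clamp's pawl, 62 mm above the counter at the start. x: level towards the tee. The pawl swings up about a level pin (along y) 62 mm off in -x, same height; stiff (2 N at the tab), stays where left, opens to 1.0 rad. Tooth clear when the tab is 18 mm up, well clear from 25 mm; while down it blocks the bar.
- teeclamp_bar_grip (a point): Grip point of the upright black handle (22 x 24 mm in x y, 22 to 78 mm above the counter) on the tee clamp's toothed bar; point 58 mm up on its centre line. x: level along the bar to the tee. It lies 107 mm in -x from the closed pawl's tab; pawl cheek plates (74 mm high) 30 to 60 mm in its +x. Bar slides along -x, 77 to 80 mm to its stop, 3 N friction, stays where left.
- tee_center (a point): Centre of the cream pipe tee in the clamp, 44 mm above the counter: level run 92 mm long, 36 mm thick, across the bar (y); branch standing up in the middle (z), top 77 mm up. Loose on the clamp's base plate between the bar's jaw and a fixed grey end stop, 170 mm in +x from the handle. Other tees and elbows lie about, not in a clamp.
- elbclamp_bar (a joint): Toothed bar of the other, identical clamp, which holds a pipe elbow (upright leg at one end of the level leg, not in the middle): metres withdrawn, 0 to 0.003 closed, 0.08 fully withdrawn. To be left alone.
There are look-alikes about, which are no part of the job. What is shaped like the part that bears teeclamp_pawl_tab but orange or turquoise is not meant.

How it is judged:
On the way, in this order (a step that is already met when the one before it is completed fails the run):
1. the tee clamp's pawl is lifted well clear of the teeth (height (world z) of teeclamp_pawl_tab above 0.083 m), for 0.2 s.
2. the tee clamp's toothed bar is drawn back (distance of teeclamp_bar_grip from where it was at the start of the episode above 0.065 m), for 0.2 s.
At the end, for the whole second after the job is handed in: The tee clamp's bar is drawn back at least 65 mm of its 77 to 80 mm, the tee still stands within 20 mm of its place and within 0.3 rad of upright, and the elbow clamp's bar is still closed (withdrawn less than 12 mm) (distance of teeclamp_bar_grip from where it was at the start of the episode above 0.065 m and distance of tee_center from where it was at the start of the episode below 0.02 m and angle between tee_center's own z axis and vertical below 0.3 rad and value of joint elbclamp_bar below 0.012 m); the robot touches nothing.
It fails at once if the elbow's clamp is opened (value of joint elbclamp_bar above 0.015 m).
It also fails if it takes over 40 s, if anything falls off the work surface, if the arm or the gripper's body presses on something with over 40 N, if the wrist force passes 120 N, or if a joint passes its speed limit or range.

## Working session

There is one attempt and no reset: what is moved stays moved. The work goes in short steps, Python scripts to look and compute and a tool call to move; the robot and the scene stay as the last step left them, time stands still between calls to the robot, and variables do not carry over. Pictures are saved under pics/ and viewed, and the job is handed in when it is done.

Besides the shell and the picture viewer there is one more tool, called after "Request:" as a command line: name --argument value ..., lists and objects as JSON in quotes. move_arm: Moves the arm, as the interface text tells. Its arguments: {"type":"object","properties":{"deltas":{"type":"array"},"squeeze":{"type":"number"}},"required":["deltas"]}

```bash
mkdir -p pics; cat > h.py <<'E'
import numpy as np, cv2
from workcell import env, imaging, order
def save(p,n):
    cv2.imwrite('pics/'+n+'.png', cv2.cvtColor(p['img'],cv2.COLOR_RGB2BGR))
def K(p): return np.array([[p['fx'],0,p['cx']],[0,p['fy'],p['cy']],[0,0,1.]])
def world(p,uv,z=None):
    uv=np.array(uv,float).reshape(-1,1,2)
    n=cv2.undistortPoints(uv,K(p),np.array(p['dist'],float)).reshape(-1,2)
    R=cv2.Rodrigues(np.array(p['rvec'],float))[0];t=np.array(p['tvec'],float).reshape(3)
    out=[]
    for (a,b),q in zip(n,uv.reshape(-1,2)):
        d=R.T@np.array([a,b,1.]);o=-R.T@t
        if z is None: s=p['z_map'][int(round(q[1])),int(round(q[0]))]
        else: s=(z-o[2])/d[2]
        out.append(o+s*d)
    return np.array(out)
def proj(p,X):
    return cv2.projectPoints(np.array(X,float).reshape(-1,1,3),np.array(p['rvec'],float),np.array(p['tvec'],float),K(p),np.array(p['dist'],float))[0].reshape(-1,2)
E
python3 - <<'E'
from h import *
s=env.get_state(); print(s['clock'],s['tcp_pos'],s['orientation'],s['finger_gap'])
for c in ['top','side']:
    p=imaging.read_camera(c); save(p,c+'0')
    for t in ['teeclamp_pawl_tab','teeclamp_bar_grip','tee_center','elbclamp_bar']:
        for r in imaging.recognise(p,t)[:5]:
            print(c,t,round(r['confidence'],2),np.round(r['centre']),world(p,r['centre'])[0].round(3))
E
```

```text
0.0 [0.22621157 0.52811055 0.24141609] [-3.03280531e-04  2.01004252e-01  9.79589964e-01 -8.37447673e-04] 0.08553107875107101
top teeclamp_pawl_tab 0.94 [432. 362.] [ 0.298 -0.17   0.07 ]
top teeclamp_pawl_tab 0.72 [414. 157.] [ 0.643 -0.167  0.068]
top teeclamp_pawl_tab 0.7 [255. 349.] [0.33  0.111 0.07 ]
top teeclamp_bar_grip 0.94 [408. 188.] [ 0.594 -0.156  0.043]
top teeclamp_bar_grip 0.66 [250. 388.] [0.268 0.125 0.034]
top teeclamp_bar_grip 0.58 [426. 393.] [ 0.249 -0.162  0.044]
top tee_center 0.59 [413. 113.] [ 0.716 -0.169  0.081]
top elbclamp_bar 0.72 [206. 203.] [0.575 0.188 0.076]
side teeclamp_pawl_tab 0.93 [416. 292.] [ 0.642 -0.169  0.068]
side teeclamp_pawl_tab 0.66 [209. 205.] [0.332 0.1   0.069]
side teeclamp_bar_grip 0.73 [413. 308.] [ 0.639 -0.174  0.04 ]
side teeclamp_bar_grip 0.73 [177. 330.] [ 0.297 -0.179  0.042]
side teeclamp_bar_grip 0.57 [210. 218.] [0.329 0.103 0.037]
side elbclamp_bar 0.97 [360. 183.] [0.62  0.189 0.039]
```

View pics/top0.png

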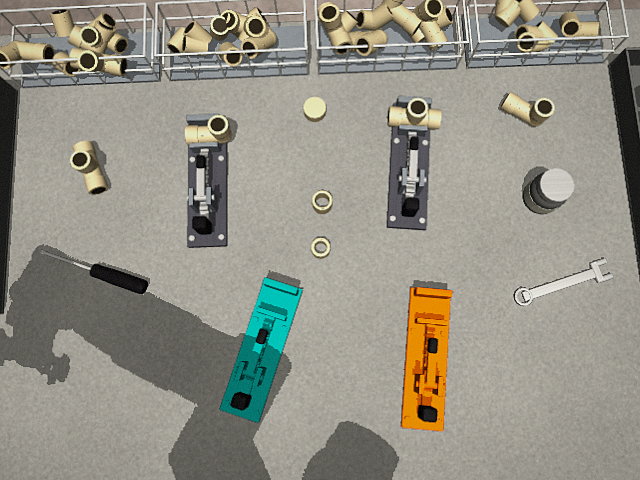

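View pics/side0.png

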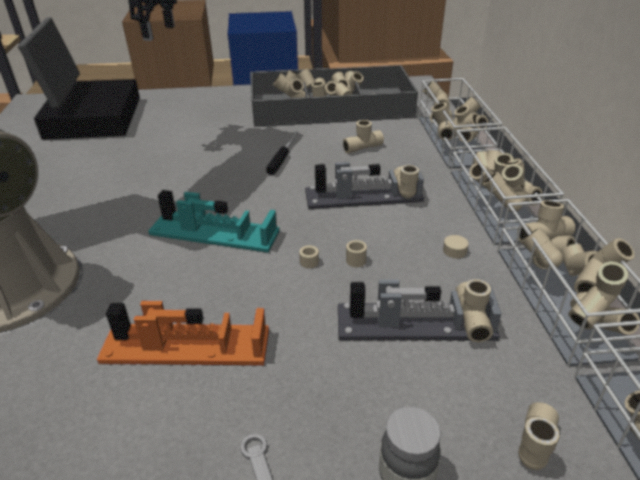

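```bash
python3 - <<'E'
from h import *
p=imaging.read_camera('top')
im=cv2.cvtColor(p['img'],cv2.COLOR_RGB2BGR)[85:240,370:460]
cv2.imwrite('pics/crop1.png',cv2.resize(im,None,fx=3.8,fy=3.8,interpolation=cv2.INTER_CUBIC))
g=p['img'].max(axis=2)
for nm,(r0,r1,c0,c1),z in [('tab',(132,156,400,425),.073),('hand',(190,222,395,425),.078)]:
    # top faces via depth + dark
    pts=[(c,r) for r in range(130,225) for c in range(395,425) if g[r,c]<50]
    W=world(p,pts)
    rr=np.array(pts)
    s=(W[:,2]>z-.006)&(W[:,2]<z+.006)&(rr[:,1]>=r0-0)&(rr[:,1]<=(r1 if nm=='hand' else 172))
    print(nm,s.sum(),W[s].mean(0).round(4),W[s].min(0).round(3),W[s].max(0).round(3), rr[s].mean(0))
for r in imaging.cut_out(p,'teeclamp_pawl_tab'): print(r['centre'],r['mask'].sum(),r['confidence'])
# plate corners/bolts
print(world(p,[[393,219],[422,220],[397,132],[427,132]],.012).round(3))
print(world(p,[[416,108]],.077))
E
```

```text
tab 100 [ 0.6635 -0.1672  0.0738] [ 0.613 -0.174  0.07 ] [ 0.677 -0.159  0.079] [413.8  143.93]
hand 169 [ 0.5571 -0.1553  0.0785] [ 0.547 -0.166  0.072] [ 0.568 -0.144  0.083] [411.69822485 203.86390533]
[257.9, 351.8] 453 0.96
[412.3, 154.4] 350 0.9
[430.9, 361.5] 468 0.82
[[ 0.547 -0.13   0.012]
 [ 0.543 -0.181  0.012]
 [ 0.709 -0.148  0.012]
 [ 0.707 -0.203  0.012]]
[[ 0.727472   -0.17526955  0.077     ]]
```

View pics/crop1.png

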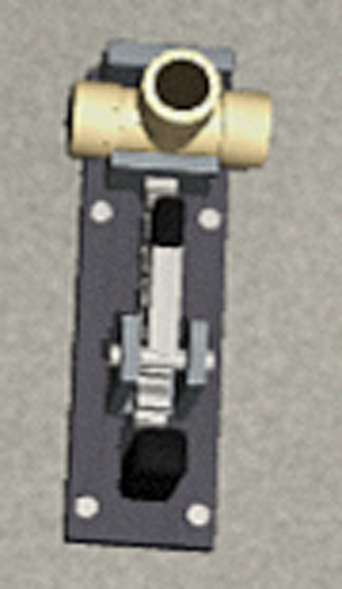

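Request:
move_arm --deltas '[0,0,0,0,0,0,-8.3,0,0,0,0,0,0,-8.3,0,-0.036,-0.045,0,0,0,0,0,-0.036,-0.045,0,0,0,0,0,-0.036,-0.045,0,0,0,0,0,-0.036,-0.045,0,0,0,0,0,-0.036,-0.045,0,0,0,0,0,-0.036,-0.045,0,0,0,0,0,-0.036,-0.045,0,0,0,0,0,-0.036,-0.045,0,0,0,0]' --squeeze 20

```text
clock: 1.85
tcp_pos: [0.4721, 0.1362, 0.2427]
orientation: [0.001, 0.058, 0.998, 0.0]
wrist_force: [0.4, 1.3, 0.2]
finger_gap: 0.0427
```

Request:
move_arm --deltas '[0,-0.038,-0.047,0.01,0,0,0,0,-0.038,-0.047,0.01,0,0,0,0,-0.038,-0.047,0.01,0,0,0,0,-0.038,-0.047,0.01,0,0,0,0,-0.038,-0.047,0.01,0,0,0,0,-0.02,-0.03,0.02,0,0,0,0,0,0,0,0,0,0]'

```text
clock: 2.72
tcp_pos: [0.6491, -0.152, 0.1694]
orientation: [-0.002, 0.059, 0.998, 0.0]
wrist_force: [-0.6, 0.5, -0.4]
finger_gap: 0.0427
```

```bash
python3 - <<'E'
from h import *
s=env.get_state(); print(s['clock'],s['tcp_pos'],s['joint_pos'].round(3) if hasattr(s['joint_pos'],'round') else s['joint_pos'])
p=imaging.read_camera('wrist'); save(p,'w1')
for t in ['teeclamp_pawl_tab','teeclamp_bar_grip']:
    for r in imaging.recognise(p,t)[:5]:
        print(t,round(r['confidence'],2),np.round(r['centre']),world(p,r['centre'])[0].round(3))
print(proj(p,[[.664,-.167,.073],[.557,-.155,.078]]))
E
```

```text
2.725 [ 0.64911863 -0.15199999  0.16935915] [-0.35   0.522  0.184  1.236 -0.    -0.232]
teeclamp_pawl_tab 0.66 [302. 231.] [ 0.641 -0.167  0.066]
teeclamp_bar_grip 0.59 [303. 141.] [ 0.583 -0.16   0.034]
[[305.71147202 265.49214937]
 [301.2256424   98.40644047]]
```

View pics/w1.png

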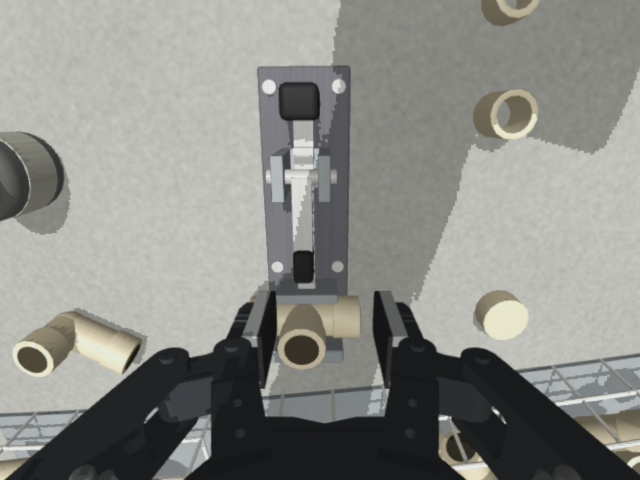

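```bash
python3 - <<'E'
from h import *
p=imaging.read_camera('wrist')
g=p['img'].max(axis=2)
for nm,(r0,r1,c0,c1),z in [('tab',(245,290,285,320),.073),('hand',(75,125,270,330),.078)]:
    pts=[(c,r) for r in range(r0,r1) for c in range(c0,c1) if g[r,c]<60]
    W=world(p,pts);s=abs(W[:,2]-z)<.005
    print(nm,s.sum(),W[s].mean(0).round(4),W[s].min(0).round(3),W[s].max(0).round(3),np.array(pts)[s].mean(0))
print(world(p,[[303,266]],.073),world(p,[[299,101]],.078), world(p,[[269,87],[339,87],[278,267],[338,267]],.012))
E
```

```text
tab 597 [ 0.6649 -0.1691  0.0724] [ 0.654 -0.177  0.069] [ 0.677 -0.162  0.075] [298.44723618 264.85929648]
hand 981 [ 0.5597 -0.1567  0.0772] [ 0.547 -0.169  0.073] [ 0.569 -0.145  0.08 ] [294.65239551 103.83282365]
[[ 0.66585574 -0.16601444  0.073     ]] [[ 0.55840221 -0.15383974  0.078     ]] [[ 0.54255056 -0.17914702  0.012     ]
 [ 0.54874393 -0.12634679  0.012     ]
 [ 0.68985215 -0.19490448  0.012     ]
 [ 0.69588606 -0.14233029  0.012     ]]
```

Request:
move_arm --deltas '[0,-0.0175,-0.013,0.01,0,0,0,0,0,0,0.025,0,0,0,0,0,0,0.025,0,0,0,0,0,0,0.025,0,0,0,0,0,0,0.021,0,0,0,0,0,0,0,0,0,0,0,0,0,0,0,0,0]'

```text
clock: 3.8
tcp_pos: [0.666, -0.1638, 0.068]
orientation: [0.001, 0.057, 0.998, -0.0]
wrist_force: [-0.3, 0.3, 0.2]
finger_gap: 0.0429
```

```bash
python3 - <<'E'
from h import *
p=imaging.read_camera('wrist'); save(p,'w2')
p=imaging.read_camera('side'); save(p,'s2')
cv2.imwrite('pics/s2c.png',cv2.resize(cv2.imread('pics/s2.png')[200:380,300:540],None,fx=3,fy=3))
s=env.get_state();print(s['tcp_pos'],s['orientation'])
E
```

```text
[ 0.6663419  -0.16429454  0.06824073] [ 1.39460421e-03  5.71887232e-02  9.98362343e-01 -3.71119103e-04]
```

View pics/w2.png

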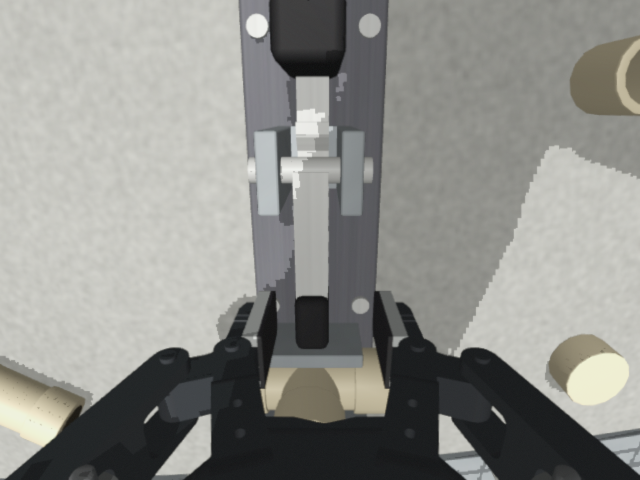

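View pics/s2c.png

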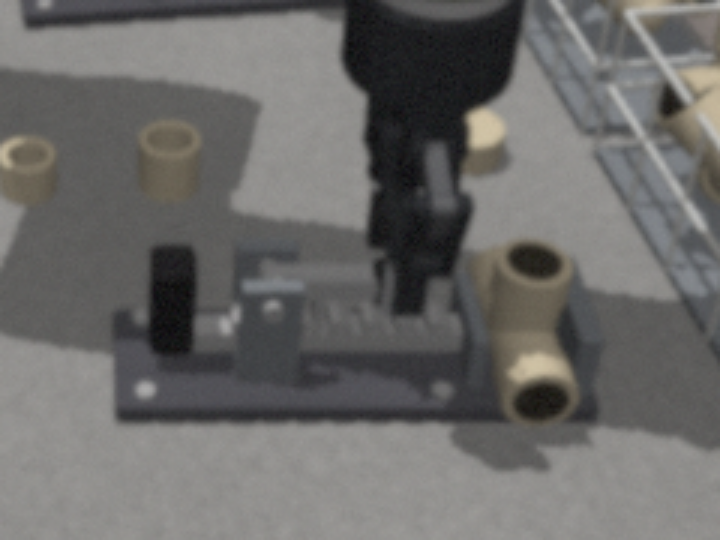

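Request:
move_arm --deltas '[0,0.001,-0.0035,0.006,0,0,0,0.3,0,0,0,0,0,0,0.6,0,0,0,0,0,0,0.8,0,0,0,0,0,0,0.8,0,0,0,0,0,0,0.8,0,0,0,0,0,0]' --squeeze 20

```text
clock: 4.65
tcp_pos: [0.6638, -0.1687, 0.0603]
orientation: [-0.0, 0.058, 0.998, -0.001]
wrist_force: [-1.0, -4.6, 0.6]
finger_gap: 0.0133
```

Request:
move_arm --deltas '[0.9,0.0007,0,-0.0093,0,0,0,0.9,0.002,0,-0.009,0,0,0,0.9,0.0035,0,-0.0087,0,0,0,0.9,0.0045,0,-0.008,0,0,0,0.9,0.004,0,-0.005,0,0,0,0.9,0,0,0,0,0,0,0.9,0,0,0,0,0,0]'

```text
clock: 5.52
tcp_pos: [0.6482, -0.1669, 0.0995]
orientation: [-0.001, 0.058, 0.998, -0.001]
wrist_force: [-2.9, -5.4, -1.9]
finger_gap: 0.0136
```

```bash
python3 - <<'E'
from h import *
p=imaging.read_camera('side'); save(p,'s3')
cv2.imwrite('pics/s3c.png',cv2.resize(cv2.imread('pics/s3.png')[200:380,300:540],None,fx=3,fy=3))
p=imaging.read_camera('wrist'); save(p,'w3')
E
```

```text
(no output)
```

View pics/s3c.png

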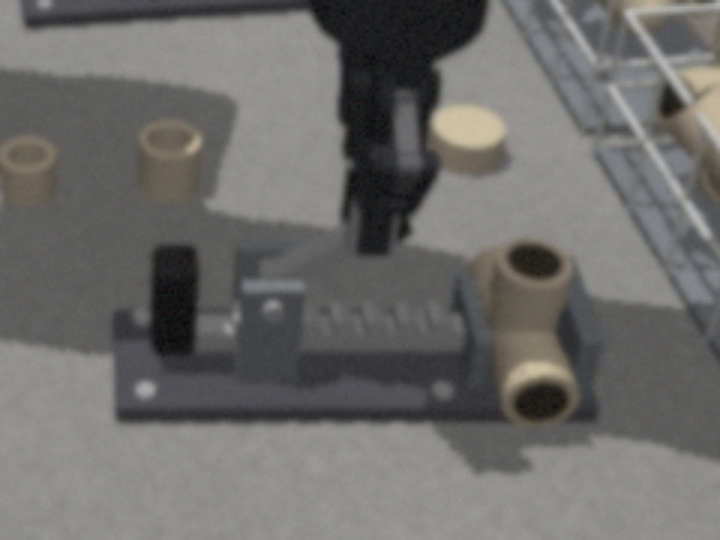

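View pics/w3.png

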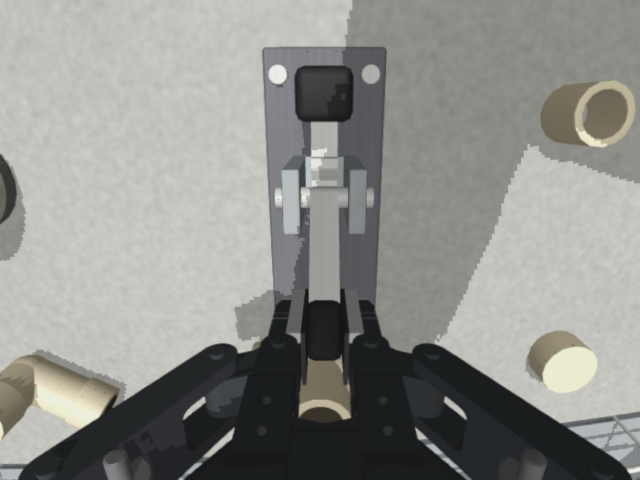

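Request:
move_arm --deltas '[0,0,0,0,0,0,0,0,0,0,0,0,0,0,0,0,0,0,0,0,0,0,0,0,-0.03,0,0,0,0,0,0,-0.03,0,0,0,0,0.03,0.0005,0,0,0,0,0,0.03,0.0005,0,0,0,0,0,0.03,0,0,0,0,0,0,0,0,0,0,0,0]'

```text
clock: 6.75
tcp_pos: [0.5583, -0.154, 0.1607]
orientation: [-0.0, 0.058, 0.998, 0.0]
wrist_force: [1.0, -0.4, -0.2]
finger_gap: 0.0423
```

```bash
python3 - <<'E'
from h import *
p=imaging.read_camera('side'); save(p,'s4')
cv2.imwrite('pics/s4c.png',cv2.resize(cv2.imread('pics/s4.png')[200:380,300:540],None,fx=3,fy=3))
p=imaging.read_camera('wrist'); save(p,'w4')
for r in imaging.recognise(p,'teeclamp_pawl_tab')[:2]: print(r['centre'],world(p,r['centre']))
s=env.get_state();print(s['tcp_pos'],s['wrist_force'])
E
```

```text
[322.0, 360.2] [[ 0.63364074 -0.16498159  0.09123308]]
[ 0.56101129 -0.15489256  0.16074511] [-0.28420053  0.06124037  1.47422352]
```

View pics/s4c.png

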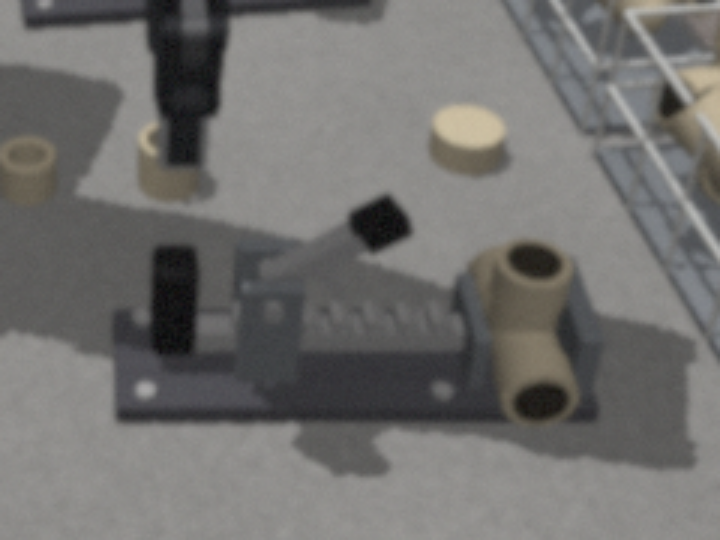

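View pics/w4.png

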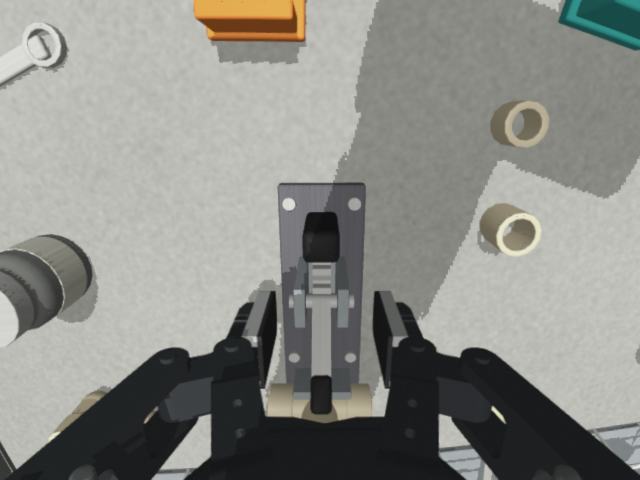

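Request:
move_arm --deltas '[0,0.001,0,0.027,0,0,0,0,0,0,0.027,0,0,0,0,0,0,0.027,0,0,0,0,0,0,0.025,0,0,0,0,0,0,0,0,0,0,0.3,0,0,0,0,0,0,0.6,0,0,0,0,0,0,0.8,0,0,0,0,0,0,0.8,0,0,0,0,0,0]' --squeeze 30

```text
clock: 8.02
tcp_pos: [0.5601, -0.1569, 0.0556]
orientation: [0.001, 0.058, 0.998, -0.002]
wrist_force: [-1.1, -6.5, -3.3]
finger_gap: 0.0234
```

Request:
move_arm --deltas '[0.8,0.01,0,0,0,0,0,0.8,0.01,0,0,0,0,0,0.8,0.01,0,0,0,0,0,0.8,0.01,0,0,0,0,0,0.8,0.01,0,0,0,0,0,0.8,0.01,0,0,0,0,0,0.8,0.008,0,0,0,0,0,0.8,0.006,0,0,0,0,0,0.8,0.004,0,0,0,0,0,0.8,0,0,0,0,0,0]'

```text
clock: 9.28
tcp_pos: [0.4828, -0.1481, 0.0556]
orientation: [0.001, 0.058, 0.998, -0.002]
wrist_force: [0.5, -7.5, -5.5]
finger_gap: 0.0237
```

Request:
move_arm --deltas '[0.8,0.002,0,0,0,0,0,0.8,0.001,0,0,0,0,0,0.8,0,0,0,0,0,0]'

```text
clock: 9.65
tcp_pos: [0.4813, -0.1479, 0.0556]
orientation: [0.003, 0.058, 0.998, -0.002]
wrist_force: [4.3, -7.6, -9.1]
finger_gap: 0.0235
```

Request:
move_arm --deltas '[0.4,-0.001,0,0,0,0,0,0,0,0,0,0,0,0,0,0,0,0,0,0,0,0,0,0,0,0,0,0,0,0,0,-0.03,0,0,0,0,0,0,-0.03,0,0,0,0,0,0,-0.04,0,0,0,0,0.05,0,-0.03,0,0,0,0,0,0,0,0,0,0]'

```text
clock: 10.78
tcp_pos: [0.4287, -0.1393, 0.1866]
orientation: [0.001, 0.058, 0.998, -0.0]
wrist_force: [0.5, 0.5, 0.0]
finger_gap: 0.0433
```

```bash
python3 - <<'E'
from h import *
p=imaging.read_camera('side'); save(p,'s5')
p=imaging.read_camera('top'); save(p,'t5')
g=p['img'].max(axis=2)
s=env.get_state();print(s['tcp_pos'],s['wrist_force'])
print(world(p,[[416,108]],.077))
E
```

```text
[ 0.43012528 -0.13975559  0.18468875] [-0.33792327 -0.51042173 -0.42315065]
[[ 0.727472   -0.17526955  0.077     ]]
```

View pics/s5.png

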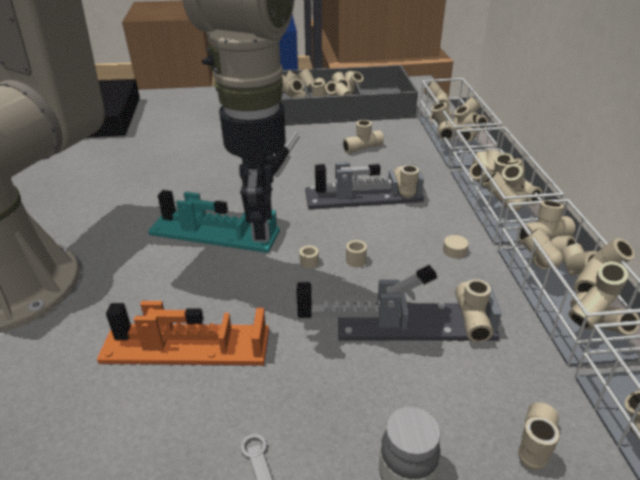

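View pics/t5.png

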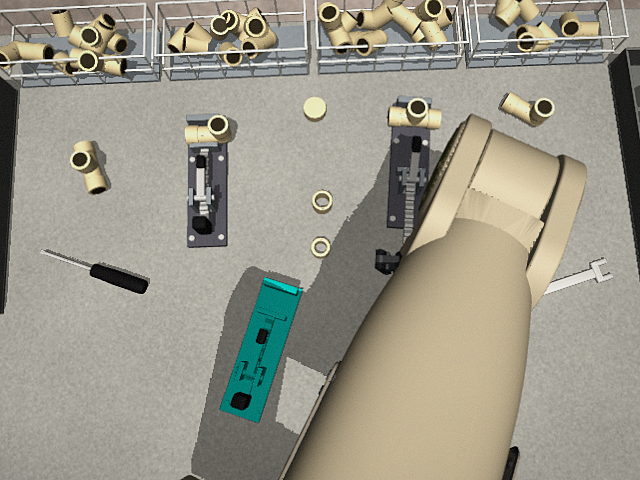

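The side view shows the handle drawn back from about (358,300) to (304,300). The pawl is up at (427,273) and the tee stands unmoved at (475,300). In the top view the tee's branch is still at (416,108), and the elbow's clamp looks unchanged. The gripper is clear of everything.

```bash
python3 -c "
from h import *
order.hand_in(); print(env.get_state()['clock'])"
```

```text
the job is handed in; nothing more can be done
the job is handed in; nothing more can be done
```

The tee clamp is open, and I handed the job in at about 11 s of the 40 s allowed; the hand-in gives no verdict.

- **Pawl:** I gripped it by its tab, lifted it about 39 mm (25 mm is well clear), and released it. The pictures show it staying up.
- **Bar:** I gripped the handle and drew the bar back about 79 mm. The rise in wrist force there suggests it reached its stop. I then let go and moved the gripper clear.
- **Last pictures:** The tee stands where it was, with its branch at the same pixel as at the start. The elbow's clamp looks unchanged, so still closed. The gripper is free, with wrist force under 1 N.

No check failed. The first camera estimate of the tab was about 2–4 mm off sideways, which I corrected from the wrist camera before gripping.

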